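# Fit the pen tube to its desk mount

## Task

Take the yellow dust cap off the desk mount's spigot and leave it in the grey desk tray. Then push the blue pen tube upright down onto the spigot, fully home against the plate, and only then throw the mount's orange-knobbed lever over to the other side to lock it. Last, stand the red marker in the tube, cap end up as it is in its block, let go of everything, and leave the other things on the desk where they are.

Things in the scene. Friction and masses are not known exactly. Their poses are not given: they have to be found in the camera images.
- mount: Grey steel desk mount, fixed to the desk: plate 100 mm (x) by 215 mm (y) by 20 mm high. Origin on the desk under the spigot's axis, z up; the plate runs from y = -165 to +50 mm. The aluminium spigot stands on it at the origin, the lock lever at its -y end.
- spigot_top (a point): Centre of the spigot's top, 50 mm above the plate, 70 mm above the desk. Spigot 39 mm diameter, its last 12 mm taper to 26 mm. Two orange sprung pads bulge 3 mm from its +y and -y sides, middle 22 mm above the plate. They grip the tube, so it does not drop home by its own weight: it needs a push down of some 3 to 6 N, up to 10 N where it meets the pads.
- seat (a point): Point on the spigot's axis at the plate's top face (20 mm above the desk), where the tube's lower rim rests when fully home. Axes as the mount's.
- lock (a joint): Lock lever of the mount (rad): 0 to 1.4. At 0 (open) it leans 0.7 rad to the mount's -x side, at 0.7 it stands upright, at 1.4 (locked) it leans 0.7 rad to the +x side. It swings about the mount's y axis with light friction (under 2 N at the knob) and stays where it is left. Starts between 0 and 0.25; firm stops at both ends.
- lock_pivot (a point): Centre of the lever's hinge, 120 mm from the spigot axis along the mount's -y, 42 mm above the desk. The lever is a 10 mm steel rod, 80 mm long from here to the knob's centre. Its dark housing is 70 mm (x) by 50 mm (y), up to 45 mm above the desk; round hub of 13 mm radius about the hinge.
- lock_tip (a point): Centre of the orange ball knob (26 mm diameter) at the lever's end; moves with the lever.
- dust_cap: Yellow plastic dust cap standing over the spigot at the start, loose on it: 56 mm diameter skirt 62 mm high, closed on top, with a round knob 24 mm in diameter and 27 mm tall on top (62 to 89 mm above its lower rim). Hollow 49 mm wide, 56 mm deep. Origin at the centre of its lower rim, z up to the knob. 70 g.
- cap_middle (a point): Point on the dust cap's axis 40 mm above its lower rim.
- pen_tube: Blue plastic tube with a thin white band near its top, standing upright on the desk: 50 mm outside diameter, 42 mm bore (4 mm wall), 120 mm long, open at both ends. Origin at the centre of its lower rim, z up along its axis. 100 to 200 g.
- tray: Grey open desk tray, fixed: 200 mm (x) by 160 mm (y), 40 mm high, 4 mm walls and floor. Origin under its centre.
- marker_block: Wooden block, fixed, 170 mm (x) by 60 mm (y) by 45 mm high, origin under its centre; three round holes 25 mm wide and 30 mm deep in a row along its x at -55, 0 and +55 mm, a marker standing in each, in any order.
- marker_red: Marker with a white barrel and a red cap (upper 50 mm): 22 mm diameter, 130 mm long, 30 g. Origin at the centre of its lower end, z up to the cap end. It starts with its lower 30 mm in a hole of the block (lower end 15 mm above the desk). In the mounted tube it stands on the spigot's top, 50 mm above the tube's lower rim, and may lean against the tube's wall.
- marker_green: Same marker with a green cap; stays in the block.
- marker_black: Same marker with a black cap; stays in the block.
- mouse: Black computer mouse 100 x 60 x 31 mm, origin at the centre of its underside. Leave alone.
- mug: White mug, 80 mm wide, 90 mm high, origin at the centre of its foot. Leave alone.
- bottle: Clear bottle with a red cap, 64 mm wide, 200 mm high, origin at the centre of its foot. Leave alone.
- gift_box: Red gift box with a pale ribbon, 114 x 114 x 89 mm, origin at the centre of its underside. Leave alone.
- stapler: Blue and black stapler 140 x 36 x 47 mm, origin at the centre of its underside. Leave alone.
- note_block: Yellow block of notes 76 x 76 x 30 mm, origin at the centre of its underside. Leave alone.
Mind the look-alikes: they are no part of the job. What is shaped like the pen_tube but green is not meant. Leave any green or turquoise look-alike of the dust_cap alone.

How it is judged:
On the way, in this order (a step that is already met when the one before it is completed fails the run):
1. the dust cap lies in the tray, let go (x of cap_middle in the frame of tray between -0.09 and 0.09 m and y of cap_middle in the frame of tray between -0.07 and 0.07 m and z of cap_middle in the frame of tray below 0.06 m and linear speed of dust_cap below 0.03 m/s and contact force between dust_cap and the fingers below 0.05 N), for 0.2 s.
2. the tube is fully home on the spigot, the lever still open (z of pen_tube in the frame of seat between -0.004 and 0.003 m and horizontal distance between pen_tube and seat below 0.003 m and angle between pen_tube's own z axis and vertical below 0.05 rad and value of joint lock below 0.6 rad), for 0.2 s.
3. the lever is thrown over (value of joint lock above 1.15 rad and z of pen_tube in the frame of seat between -0.004 and 0.003 m and horizontal distance between pen_tube and seat below 0.003 m and angle between pen_tube's own z axis and vertical below 0.05 rad), for 0.2 s.
4. the red marker stands in the tube (horizontal distance between marker_red and pen_tube below 0.022 m and z of marker_red in the frame of pen_tube between 0.035 and 0.065 m and angle between marker_red's own z axis and vertical below 0.45 rad and linear speed of marker_red below 0.03 m/s), for 0.2 s.
At the end, for the whole second after the job is handed in: Dust cap at rest in the tray; tube home on the spigot (rim within 3 mm of the plate, axis within 3 mm, tilt < 0.05 rad); lever past 1.15 rad; red marker standing in the tube, lower end 35 to 65 mm above the tube's lower rim, within 22 mm of its axis, tilt < 0.45 rad; all released (all of step 1 and all of step 3 and all of step 4 and contact force between each of pen_tube, marker_red and the fingers below 0.05 N); the robot touches nothing.
It fails at once if a bystander is shifted by more than 30 mm (distance of any of mouse, mug, bottle, gift_box, stapler, note_block from where it was at the start of the episode above 0.03 m).
It fails at once if a bystander is tipped (angle between any of mouse, mug, bottle, gift_box, stapler, note_block's own z axis and vertical above 0.4 rad).
It fails at once if another marker is taken out of the block (distance of any of marker_green, marker_black from where it was at the start of the episode above 0.025 m).
It also fails if it takes over 72 s, if anything falls off the work surface, if the arm or the gripper's body presses on something with over 40 N, if the wrist force passes 120 N, or if a joint passes its speed limit or range.

## Robot

A 6-joint arm with a two-finger parallel gripper is mounted at the origin on the work surface. World frame = base frame: x ahead of the robot, y to its left, z up, the work surface at z = 0. Lengths are in m, angles in rad, forces in N, time in s.
With the tool pointing down it reaches from about 0.325 to 0.75 m from the base axis. Payload 7.6 kg.
Tool frame: the origin (TCP) lies at the very end of the fingers, on their centre line; the grasp point (between the pads) lies arm.tcp_to_grasp behind it (arm.tcp_to_grasp is the distance from the TCP to the grasp point, in m); z points along the fingers, y is the line along which they close (so a half turn about z gives the same grasp; the last joint's range is limited). The gripper opens to 85 mm and grips with 20 to 120 N. Pads are 22 mm wide; open, the fingers measure 114 mm over their backs; the gripper's body (76 mm by 85 mm) begins 54 mm behind the grasp point. The pads swing forward as they close: fully open they stand 13 mm farther back than shut.
Start: joints at [-1.342, 0.052, 1.401, -0, 1.689, -0.07], TCP at [0.155, -0.502, 0.231] pointing down, gripper open.
Joint ranges: [-2.9, 2.9], [-0.91, 2.17], [0.12, 2.37], [-1.06, 4.2], [0.26, 2.73], [-2.93, 2.93]. Speed limits (rad/s): [2.57, 2.57, 3.01, 3.14, 3.14, 3.14].

## Interface

Orientations are given as [roll, pitch, yaw] about the fixed x, y, z axes, in that order (R = Rz(yaw) Ry(pitch) Rx(roll)).
In Python, from workcell import arm gives the robot as it stands.
- The arm moves only by the tool servo_tool, never from a script. Its argument "rows" is one flat list of numbers, 7 for each row, row after row: the shift along the tool's x, y, z as a fraction of full scale, then the turn, a rotation vector about the tool's x, y, z as a fraction of full scale, then the gripper's target within -1 to 1 (fully open at 1, half-way at 0, shut at -1). A call has 1 to 12 rows; each row shifts and turns the commanded pose from where the row before left it, along the tool's axes as they then stand; what a row does not reach is not made up. Full scale, the value 1, is 0.03 m for a shift and 6 degrees for a turn. A row lasts 1/10 s, in which the tool goes at most 50 mm and 8.59 degrees, less where a joint would pass 70% of its speed; a pose out of reach is approached as far as the arm can. A call with a number of a shift or a turn outside -1 to 1 is refused whole. A call with a gripper value outside its range is refused whole. The fingers move at their own pace and stop on an object; "grip_force" is the grip in N (left out, the last holds). Time passes only in rows, so rows that do not move let the fingers close. It gives the time, the measured TCP pose, the force, the opening and the grip force at its end, in the units of the state.
- arm.sense(): the state, without advancing time (a new reading comes with each control period).
- arm.capture(name): name is "side" or "top" or "wrist"; returns a dict with "image" (384x512x3 uint8, red, green, blue), "K" (3x3 intrinsics, pixels), "k1" (the pictures are not rectified: a ray, as slopes to the right and down, at radius r is drawn at 1 + k1 r^2 times it, then the intrinsics apply), "eye" and "orientation" of the camera in the world. Camera axes: x right, y up, looking along -z (the intrinsics and any distortion apply to the point x, -y, -z); pixel columns grow to the right and rows downward; lengths in m; the calibration is good to about 2 mm. A picture is of the moment at which its call begins. There is no depth.
- arm.close_job(): hands the job in; it is judged then, once.
The state is a dict: "clock": time; "qpos": joint angles; "dq": joint speeds; "tau": joint torques, N m; "ee_pos": TCP position; "eef_rot": TCP orientation; "ft_force": force on the tool from outside, world axes, zero at the start; "moment": the same for the moment, N m; "finger_gap": finger opening in m; "grip_force": force on a finger pad.
Only numpy, scipy, OpenCV 4.12 (cv2) and the standard library are available. Lean on these libraries where they do the work, as an engineer would, in place of code of your own. Each camera call takes 0.05 s, during which the arm holds its last target. There are 200 camera calls.

## Working session

There is one attempt and no reset: what is moved stays moved. The work goes in short steps, Python scripts to look and compute and a tool call to move; the robot and the scene stay as the last step left them, time stands still between calls to the robot, and variables do not carry over. Pictures are saved under pics/ and viewed, at most 12 in all, crops included, and the job is handed in when it is done.

Besides the shell and the picture viewer there is one more tool, called as name(argument=value, ...) on one line, values as JSON. servo_tool: Moves the arm, as the interface text tells. Shift numbers are shares of 0.03 m and turn numbers shares of 6 degrees, none past 1 either way. Its arguments: {"type":"object","properties":{"rows":{"type":"array"},"grip_force":{"type":"number"}},"required":["rows"]}

```bash
ls; mkdir -p pics
cat > h.py <<'E'
import numpy as np, cv2
from workcell import arm
def cap(n):
    c=arm.capture(n); return c
def R(c):
    o=np.array(c["orientation"],float)
    if o.shape==(3,3): return o
    from scipy.spatial.transform import Rotation as Ro
    return Ro.from_euler('xyz',o).as_matrix() if o.size==3 else Ro.from_quat(o).as_matrix()
def ray(c,u,v):
    K=np.array(c["K"]); d=np.array([(u-K[0,2])/K[0,0],(v-K[1,2])/K[1,1]])
    s=d.copy()
    for _ in range(30): s=d/(1+c["k1"]*(s@s))
    return np.array(c["eye"]),R(c)@np.array([s[0],-s[1],-1.])
def onz(c,u,v,z):
    e,d=ray(c,u,v); return e+d*(z-e[2])/d[2]
def proj(c,p):
    q=R(c).T@(np.array(p)-c["eye"]); s=np.array([q[0],-q[1]])/-q[2]
    s=s*(1+c["k1"]*(s@s)); K=np.array(c["K"]); return K[0,0]*s[0]+K[0,2],K[1,1]*s[1]+K[1,2]
def two(c1,p1,c2,p2):
    e1,d1=ray(c1,*p1); e2,d2=ray(c2,*p2)
    t=np.linalg.lstsq(np.c_[d1,-d2],e2-e1,rcond=None)[0]
    a=e1+t[0]*d1;b=e2+t[1]*d2; return (a+b)/2,np.linalg.norm(a-b)
def blobs(img,lo,hi,amin=60):
    h=cv2.cvtColor(img,cv2.COLOR_RGB2HSV); m=cv2.inRange(h,np.array(lo),np.array(hi))
    n,l,s,c=cv2.connectedComponentsWithStats(m)
    return [(s[i].tolist(),c[i].round(1).tolist()) for i in range(1,n) if s[i][4]>=amin]
def save(c,n): cv2.imwrite(n,cv2.cvtColor(c["image"],cv2.COLOR_RGB2BGR))
E
python3 - <<'E'
from h import *
import pickle
ims=[]
for n in ("side","top"):
    c=cap(n); print(n,c["eye"],c["orientation"],c["K"],c["k1"]); pickle.dump(c,open(n+'.pkl','wb')); save(c,f'pics/{n}0.png')
s=arm.sense(); print(s, arm.tcp_to_grasp)
E
```

```text
pics
side [0.35795616 0.837649   1.00905213] [ 0.738664    0.00950803 -2.95126933] [[409.15029905   0.         250.59609807]
 [  0.         409.15029905 193.47274921]
 [  0.           0.           1.        ]] -0.10839920456818672
top [0.4521809  0.01883039 0.96452888] [ 0.09343382 -0.02455847 -1.59051793] [[376.50582365   0.         251.63834408]
 [  0.         376.50582365 189.87576569]
 [  0.           0.           1.        ]] 0.026596295242726997
{'clock': 0.1, 'qpos': array([-1.34229247e+00,  5.27715003e-02,  1.40160986e+00,  1.62013278e-05,
        1.68856792e+00, -7.02831564e-02]), 'dq': array([-0.00079339, -0.00248837, -0.00046555, -0.00055115, -0.00065816,
       -0.00111716]), 'tau': array([ 1.15276827e-03, -3.82582927e+01, -3.60983849e+01, -1.57022910e-04,
        4.80385730e-03,  4.12361362e-05]), 'ee_pos': array([ 0.15451645, -0.50147993,  0.23056456]), 'eef_rot': array([-3.14024051e+00, -1.11321257e-04,  2.98788833e-01]), 'ft_force': array([-0.19597479, -0.42759324,  0.0404314 ]), 'moment': array([-0.08031523,  0.03541316, -0.06163715]), 'grip_force': 0.0, 'finger_gap': 0.08505217218491322} 0.0187
```

View pics/top0.png

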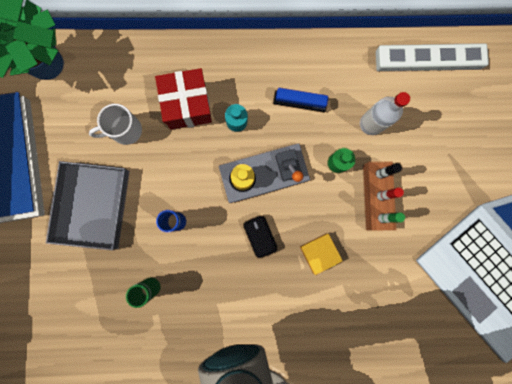

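View pics/side0.png

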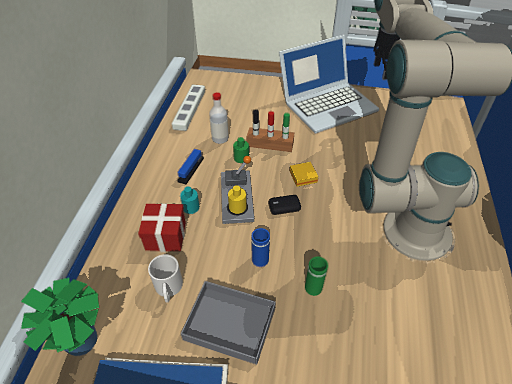

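Top view: the yellow cap is at (242,178) on the mount, with look-alikes in teal (236,117) and green (343,160). The blue tube is at (171,221), its green twin at (143,292). The red marker is in the middle of the block at (392,194), the tray at (90,204) and the lever knob at (296,176). Side view agrees: cap (237,200), tube (260,246), knob (248,160), red marker (271,122).

```bash
cat > m.py <<'E'
from h import *
import pickle
T=pickle.load(open('top.pkl','rb'));S=pickle.load(open('side.pkl','rb'))
rng={'yel':((22,120,90),(32,255,255)),'blue':((108,120,40),(125,255,255)),'orange':((5,150,120),(17,255,255)),'red':((0,170,80),(4,255,255)),'red2':((174,150,80),(180,255,255))}
for k,(lo,hi) in rng.items():
    for n,c in (('T',T),('S',S)):
        for b in blobs(c['image'],lo,hi,20): print(k,n,*b)
E
python3 m.py
python3 - <<'E'
import cv2,numpy as np
a=cv2.imread('pics/top0.png')[90:280,140:430]; b=cv2.imread('pics/side0.png')[95:285,150:340]
a=cv2.resize(a,(800,524),interpolation=cv2.INTER_CUBIC); cv2.imwrite('pics/crop1.png',a)
E
```

```text
yel T [230, 164, 24, 25, 474] [242.0, 176.2]
yel T [303, 238, 34, 36, 442] [318.6, 255.5]
yel S [290, 162, 28, 21, 407] [303.5, 172.1]
yel S [228, 185, 18, 29, 426] [236.8, 199.5]
blue T [53, 14, 459, 15, 4831] [282.3, 21.5]
blue T [50, 61, 8, 12, 24] [52.8, 66.9]
blue T [275, 88, 53, 20, 675] [301.1, 97.9]
blue T [0, 92, 34, 125, 2874] [13.7, 160.2]
blue T [494, 203, 18, 26, 244] [505.3, 213.0]
blue T [157, 210, 29, 22, 384] [169.8, 220.8]
blue S [346, 44, 43, 44, 1271] [364.3, 66.8]
blue S [66, 68, 120, 213, 1608] [121.8, 183.3]
blue S [476, 83, 36, 187, 3196] [499.3, 161.8]
blue S [457, 96, 29, 30, 319] [473.5, 105.4]
blue S [178, 149, 23, 29, 306] [189.2, 163.5]
blue S [252, 228, 18, 18, 255] [260.4, 236.4]
blue S [252, 244, 17, 23, 317] [260.0, 255.0]
blue S [11, 344, 32, 40, 363] [25.8, 365.2]
orange T [368, 162, 28, 68, 1079] [379.8, 196.6]
orange T [292, 171, 11, 11, 86] [297.1, 175.9]
orange S [280, 132, 11, 9, 27] [285.0, 136.3]
orange S [244, 156, 7, 7, 43] [246.9, 158.9]
orange S [297, 179, 21, 6, 28] [307.3, 181.8]
red T [183, 69, 22, 21, 332] [193.3, 78.7]
red T [156, 73, 21, 21, 339] [165.8, 83.3]
red T [395, 92, 15, 14, 154] [402.0, 98.9]
red T [188, 95, 22, 22, 368] [198.3, 105.6]
red T [160, 100, 22, 22, 376] [170.3, 110.4]
red T [387, 188, 17, 10, 127] [395.3, 192.7]
red S [213, 93, 8, 7, 43] [216.4, 95.9]
red S [268, 112, 6, 13, 65] [270.2, 118.0]
red S [143, 204, 18, 11, 151] [151.6, 209.5]
red S [165, 204, 18, 12, 190] [173.9, 209.8]
red S [139, 221, 20, 29, 424] [148.0, 234.5]
red S [161, 221, 20, 30, 485] [170.7, 235.1]
```

View pics/crop1.png

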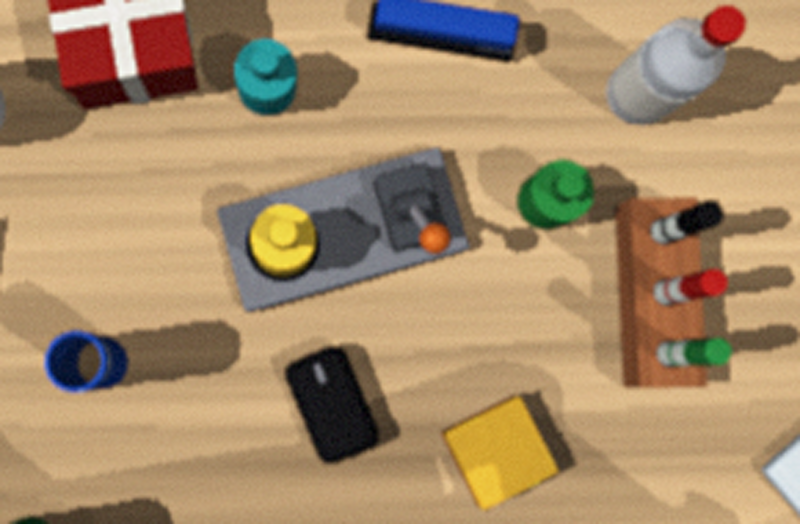

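Crop: the yellow cap with its knob at (284,233) is standing on the mount, so it is the one meant; the teal (265,75) and green (557,190) caps stand on the desk. The blue tube's rim is at (80,361). The red marker is the middle one, with its top at (713,283).

```bash
cat > m2.py <<'E'
from h import *
import pickle
T=pickle.load(open('top.pkl','rb'));S=pickle.load(open('side.pkl','rb'))
cr=lambda x,y:(140+x/2.759,90+y/2.759)
f=lambda n,p,z: print(n,onz(T,*p,z)[:2].round(4))
f('capknob',cr(284,231),.109); 
f('tube rim',cr(80,361),.12); f('redtop',cr(714,282),.145); f('redbase',cr(662,293),.047)
P=[onz(T,*cr(*q),.02)[:2] for q in((220,208),(437,150),(468,245),(247,306))]
print('plate',np.round(P,4),[np.linalg.norm(P[i]-P[(i+1)%4]).round(4) for i in range(4)])
v=(P[0]-P[1])+(P[3]-P[2]); yaw=np.arctan2(v[1],v[0])-np.pi/2; yv=v/np.linalg.norm(v)
c=np.mean(P,0); o=c+yv*(.165-.1075); print('yaw',yaw,'origin',o,'pivot',o-.12*yv)
Q=[onz(T,*q,.04)[:2] for q in((59,161),(128,167),(120,248),(47,243))]
print('tray',np.mean(Q,0).round(4),np.round(Q,3).tolist())
print('knob',two(T,(297.1,175.9),S,(247.5,159.5)))
print('red two',two(T,(395.3,192.7),S,(270.5,118.0)))
print('cap two',two(T,(242,176.2),S,(236.8,199.5)))
# tube top rim in side approx
h=cv2.cvtColor(S['image'],cv2.COLOR_RGB2HSV)
for z,n in((.06,'tubemid'),): print(n,proj(S,[*onz(T,*cr(80,361),.12)[:2],z]),'meas ~260,246')
E
python3 m2.py
```

```text
capknob [0.5694 0.0154]
tube rim [0.465  0.1815]
redtop [ 0.5178 -0.3262]
redbase [ 0.5166 -0.3205]
plate [[ 0.6039  0.0734]
 [ 0.6549 -0.1279]
 [ 0.5659 -0.1537]
 [ 0.5134  0.0499]] [np.float64(0.2076), np.float64(0.0927), np.float64(0.2103), np.float64(0.0934)]
yaw 0.2503687858656889 origin [0.57026823 0.01613374] pivot [ 0.59999959 -0.1001248 ]
tray [0.5102 0.3894] [[0.617, 0.462], [0.6, 0.297], [0.404, 0.313], [0.42, 0.485]]
knob (array([ 0.56076472, -0.10893045,  0.10923139]), np.float64(0.0031187495483467062))
red two (array([ 0.5193294 , -0.3308747 ,  0.11476655]), np.float64(0.0001800112434461576))
cap two (array([0.57003494, 0.01750886, 0.05338365]), np.float64(0.0019625552688205265))
tubemid (np.float64(260.54898433801327), np.float64(245.89279561483605)) meas ~260,246
```

servo_tool(rows=[0.88,-0.66,0,0,0,0.466,1,0.88,-0.66,0,0,0,0,1,0.88,-0.66,0,0,0,0,1,0.88,-0.66,0,0,0,0,1,0.88,-0.66,0,0,0,0,1,0.88,-0.66,0,0,0,0,1,0.88,-0.66,0,0,0,0,1,0.88,-0.66,0,0,0,0,1,0.88,-0.66,0,0,0,0,1,0.88,-0.66,0,0,0,0,1])

```text
clock: 1.1
ee_pos: [0.3606, -0.2423, 0.231]
eef_rot: [-3.141, 0.0, 0.25]
ft_force: [0.1, 0.5, -0.4]
finger_gap: 0.0852
grip_force: 0.0
```

servo_tool(rows=[0.88,-0.66,0,0,0,0,1,0.88,-0.66,0,0,0,0,1,0.88,-0.66,0,0,0,0,1,0.88,-0.66,0,0,0,0,1,0.88,-0.66,0,0,0,0,1,0.88,-0.66,0,0,0,0,1,0.88,-0.66,0,0,0,0,1,0.88,-0.66,0,0,0,0,1,0.88,-0.66,0,0,0,0,1,0,0,0,0,0,0,1,0,0,0,0,0,0,1], grip_force=40)

```text
clock: 2.2
ee_pos: [0.5461, -0.0118, 0.2305]
eef_rot: [-3.141, 0.002, 0.251]
ft_force: [-0.4, -0.1, 0.7]
finger_gap: 0.0854
grip_force: 0.0
```

```bash
cat >> h.py <<'E'
from scipy.spatial.transform import Rotation as Ro
def go(x,y,z,label=''):
    s=arm.sense(); M=Ro.from_euler('xyz',s['eef_rot']).as_matrix()
    print(label,'units',(M.T@(np.array([x,y,z])-s['ee_pos'])/.03).round(3),'pos',s['ee_pos'].round(4),'rot',s['eef_rot'].round(3),'t',s['clock'])
E
python3 - <<'E'
from h import *
import pickle
c=cap('wrist'); save(c,'pics/w1.png'); pickle.dump(c,open('w1.pkl','wb'))
go(.57,.016,.16)
print(c['eye'],c['K'][0],c['k1'],[np.round(proj(c,p)) for p in([.57,.016,.109],[.57,.016,.082],[.465,.1815,.12])])
for b in blobs(c['image'],(20,120,90),(34,255,255)): print(b)
E
```

```text
units [ 1.015 -0.719  2.36 ] pos [ 0.5459 -0.0124  0.2308] rot [3.142e+00 1.000e-03 2.500e-01] t 2.25
[0.6185664  0.00841977 0.37191678] [306.15744696   0.         256.41434077] -0.03964076365549446 [array([234., 146.]), array([236., 142.]), array([ 30., 216.])]
([204, 111, 58, 61, 2653], [232.2, 141.7])
([307, 272, 37, 9, 106], [325.2, 275.8])
([309, 279, 54, 56, 2183], [333.5, 307.3])
```

View pics/w1.png

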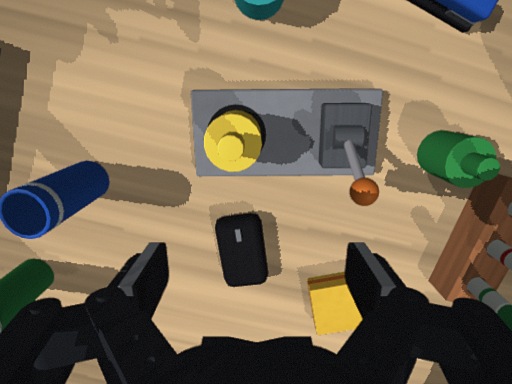

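Wrist view: cap knob at (231,147), plate corners near (192,90), (387,90), (380,176), (195,176), lever knob at (364,191), and the tube's rim at lower left (24,213).

```bash
cat > m3.py <<'E'
from h import *
import pickle
c=pickle.load(open('w1.pkl','rb')); im=c['image']
print('capknob',onz(c,231,147,.109),'skirt',onz(c,233.2,140.5,.082))
hsv=cv2.cvtColor(im,cv2.COLOR_RGB2HSV)
# grey plate mask (low saturation) hull, in region
m=((hsv[...,1]<60)&(hsv[...,2]>60)).astype(np.uint8); m[:80]=0;m[185:]=0;m[:,:180]=0;m[:,395:]=0
cn=max(cv2.findContours(m,0,1)[0],key=cv2.contourArea)
W=np.array([onz(c,float(p[0]),float(p[1]),.02)[:2] for p in cn[:,0]],np.float32)
r=cv2.minAreaRect(W); print('rect',r)
bx=cv2.boxPoints(r); print(bx.round(4))
go(*onz(c,231,147,.109)[:2],.16)
b=blobs(im,(5,150,100),(15,255,255)); print(b)
E
python3 m3.py
```

```text
capknob [0.56886699 0.01838191 0.109     ] skirt [0.57032897 0.0187836  0.082     ]
rect ((0.5802108645439148, -0.03610551357269287), (0.10328982025384903, 0.21278786659240723), 14.612956047058105)
[[ 0.5034  0.0538]
 [ 0.5571 -0.1521]
 [ 0.657  -0.126 ]
 [ 0.6033  0.0799]]
 units [ 0.998 -0.805  2.36 ] pos [ 0.5459 -0.0124  0.2308] rot [3.142e+00 1.000e-03 2.500e-01] t 2.25
[([351, 178, 28, 28, 516], [365.5, 190.9])]
```

servo_tool(rows=[0.5,-0.4,0.3,0,0,0,0,0.5,-0.4,0.7,0,0,0,0,0,0,1,0,0,0,0,0,0,1,0,0,0,0,0,0,1,0,0,0,0,0,0,0.5,0,0,0,0,0,0,0.3,0,0,0,0,0,0,0,0,0,0,-1,0,0,0,0,0,0,-1,0,0,0,0,0,0,-1,0,0,0,0,0,0,-1,0,0,0,0,0,0,-1], grip_force=40)

```text
clock: 3.45
ee_pos: [0.5698, 0.0185, 0.0881]
eef_rot: [3.141, -0.001, 0.25]
ft_force: [1.4, -0.5, 0.9]
finger_gap: 0.0224
grip_force: 39.5
```

servo_tool(rows=[0,0,-0.6,0,0,0,-1,0,0,-1,0,0,0,-1,0,0,-1,0,0,0,-1,0,0,-1,0,0,0,-1,0.09,-0.96,-0.4,0,0,0,-1,0.09,-0.96,0,0,0,0,-1,0.09,-0.96,0,0,0,0,-1,0.09,-0.96,0,0,0,0,-1,0.09,-0.96,0,0,0,0,-1,0.09,-0.96,0,0,0,0,-1,0.09,-0.96,0,0,0,0,-1,0.09,-0.96,0,0,0,0,-1])

```text
clock: 4.65
ee_pos: [0.533, 0.2483, 0.2075]
eef_rot: [3.142, -0.0, 0.25]
ft_force: [0.0, -0.7, -1.0]
finger_gap: 0.0223
grip_force: 39.4
```

servo_tool(rows=[0.09,-0.96,0,0,0,0,-1,0.09,-0.96,0,0,0,0,-1,0.09,-0.96,0,0,0,0,-1,0.09,-0.96,0,0,0,0,-1,0.09,-0.96,0,0,0,0,-1,0,0,0,0,0,0,-1])

```text
clock: 5.25
ee_pos: [0.5094, 0.393, 0.2068]
eef_rot: [-3.141, 0.0, 0.254]
ft_force: [0.3, 0.1, -1.0]
finger_gap: 0.0227
grip_force: 39.4
```

Run:
```python
from h import *
import pickle
c=cap('wrist'); t=cap('top'); s=cap('side'); pickle.dump((c,t,s),open('w2.pkl','wb'))
go(.51,.389,.0745)
a=np.hstack([t['image'][100:260,20:270],s['image'][180:340,140:390]]); a=cv2.resize(a,(800,256)); b=cv2.resize(c['image'],(400,300))
a=np.vstack([a,np.pad(b,((0,0),(0,400),(0,0)))]); cv2.imwrite('pics/c2.png',a[...,::-1])
print(arm.sense()['finger_gap'])
```

```text
units [-0.031  0.01   4.424] pos [0.5108 0.3896 0.2072] rot [3.141 0.    0.25 ] t 5.4
0.02208240441711759
```

View pics/c2.png

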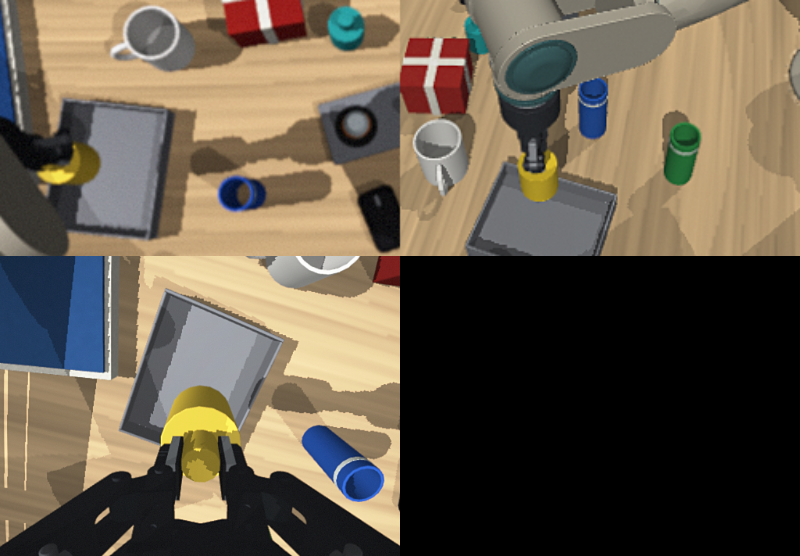

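The cap hangs in the gripper over the tray; the spigot is bare at (355,122) in the composite and the tube stands clear.

servo_tool(rows=[0,0,1,0,0,0,-1,0,0,1,0,0,0,-1,0,0,1,0,0,0,-1,0,0,0.7,0,0,0,-1,0,0,0.5,0,0,0,-1,0,0,0.22,0,0,0,-1,0,0,0,0,0,0,0,0,0,0,0,0,0,0,0,0,0,0,0,0,0,0,0,-0.5,0,0,0,0,0,0,-1,0,0,0,0.5,0,0,-1,0,0,0,1])

```text
clock: 6.6
ee_pos: [0.5107, 0.39, 0.152]
eef_rot: [-3.141, -0.001, 0.25]
ft_force: [-0.6, -0.1, 0.1]
finger_gap: 0.07
grip_force: 0.0
```

Run:
```python
from h import *
import pickle
t=pickle.load(open('w2.pkl','rb'))[1]
# spigot & tube from unobstructed top view: tube rim blue, edges
h=cv2.cvtColor(t['image'],cv2.COLOR_RGB2HSV)
for b in blobs(t['image'],(100,120,40),(128,255,255)): 
    if 140<b[1][0]<200: print(b)
m=((h[...,0]>30)&(h[...,1]>90)).astype(np.uint8)
for p in ((168.5,221),(170,221)): print(onz(t,*p,.12))
c=cap('wrist'); save(c,'pics/w3.png'); pickle.dump(c,open('w3.pkl','wb'))
go(.465,.1815,.20)
print(proj(c,[.465,.1815,.12]))
for b in blobs(c['image'],(100,110,40),(128,255,255)): print(b)
```

```text
([157, 210, 29, 22, 384], [169.7, 220.9])
[0.4647196  0.18257623 0.12      ]
[0.46465212 0.17927023 0.12      ]
 units [-3.255  6.378 -1.415] pos [0.5126 0.3913 0.1592] rot [-3.138 -0.01   0.25 ] t 6.65
(np.float64(516.8265253968414), np.float64(338.6795991863075))
([0, 0, 107, 162, 16274], [51.9, 78.6])
([404, 237, 102, 70, 3517], [446.1, 270.3])
([472, 298, 40, 53, 1191], [497.3, 318.2])
```

View pics/w3.png

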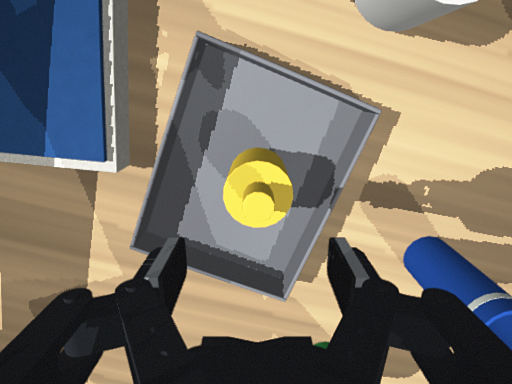

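The cap stands in the tray at about (260,190). Next the tube.

servo_tool(rows=[-0.2,0.4,-1,0,0,0,1,-0.4,0.8,-0.4,0,0,0,1,-0.4,0.8,0,0,0,0,1,-0.4,0.8,0,0,0,0,1,-0.4,0.8,0,0,0,0,1,-0.4,0.8,0,0,0,0,1,-0.4,0.8,0,0,0,0,1,-0.4,0.8,0,0,0,0,1,-0.25,0.38,0,0,0,0,1,0,0,0,0,0,0,1])

```text
clock: 7.65
ee_pos: [0.4637, 0.1796, 0.193]
eef_rot: [-3.142, -0.002, 0.248]
ft_force: [-0.3, 0.5, 0.7]
finger_gap: 0.0853
grip_force: 0.0
```

Run:
```python
from h import *
import pickle
c=cap('wrist'); pickle.dump(c,open('w4.pkl','wb'))
im=c['image']; m=cv2.inRange(cv2.cvtColor(im,cv2.COLOR_RGB2HSV),(100,110,30),(128,255,255))
print(proj(c,[.465,.1815,.12]))
for b in blobs(im,(100,110,30),(128,255,255)): print(b)
go(.465,.1815,.0815)
save(c,'pics/w4.png')
```

```text
(np.float64(256.44154061816636), np.float64(196.0041006838242))
([224, 140, 51, 30, 665], [250.7, 151.3])
([215, 159, 65, 66, 3113], [247.0, 193.3])
 units [ 0.038 -0.022  3.707] pos [0.4639 0.1805 0.1927] rot [-3.141e+00 -2.000e-03  2.490e-01] t 7.7
```

View pics/w4.png

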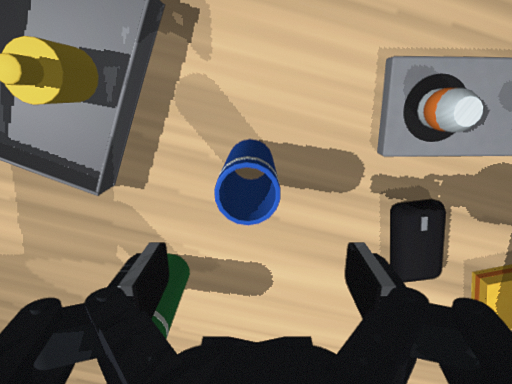

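The tube's rim is centred at (247.5,192), between the fingers. The bare spigot's top is at about (467,111), with its orange pad at (437,108).

Run:
```python
from h import *
import pickle
c=pickle.load(open('w4.pkl','rb'))
p=onz(c,247.5,192,.12); print('tube',p,onz(c,215,192,.12)-onz(c,280,192,.12)); print('spigot',onz(c,467,111,.07))
go(*p[:2],.0815)
```

```text
tube [0.46640045 0.18865849 0.12      ] [-0.0117948   0.04648797  0.        ]
spigot [0.56737702 0.02117201 0.07      ]
 units [ 0.142 -0.242  3.708] pos [0.4639 0.1805 0.1927] rot [-3.141e+00 -2.000e-03  2.490e-01] t 7.7
```

servo_tool(rows=[0.1,-0.2,0,0,0,0,1,0,0,1,0,0,0,1,0,0,1,0,0,0,1,0,0,1,0,0,0,1,0,0,0.5,0,0,0,1,0,0,0.1,0,0,0,-1,0,0,0,0,0,0,-1,0,0,0,0,0,0,-1,0,0,0,0,0,0,-1,0,0,0,0,0,0,-1,0,0,-0.5,0,0,0,-1,0,0,-1,0,0,0,-1], grip_force=60)

```text
clock: 8.9
ee_pos: [0.4636, 0.1864, 0.1269]
eef_rot: [3.141, 0.005, 0.25]
ft_force: [0.9, 0.0, -1.3]
finger_gap: 0.0489
grip_force: 62.2
```

Run:
```python
from h import *
go(.568,.0185,.24)
print(arm.sense()['finger_gap'],arm.sense()['grip_force'])
```

```text
units [ 1.97   6.285 -3.777] pos [0.4636 0.1864 0.1269] rot [3.141 0.005 0.25 ] t 8.9
0.04890391572575826 62.24000819027424
```

servo_tool(rows=[0,0.3,-1,0,0,0,-1,0.2,0.8,-0.6,0,0,0,-1,0.3,0.8,0,0,0,0,-1,0.3,0.8,0,0,0,0,-1,0.3,0.8,0,0,0,0,-1,0.3,0.8,0,0,0,0,-1,0.3,0.8,0,0,0,0,-1,0.2,0.8,0,0,0,0,-1,0.07,0.4,0,0,0,0,-1,0,0,0,0,0,0,-1,0,0,0,0,0,0,-1])

```text
clock: 10.0
ee_pos: [0.5687, 0.019, 0.1766]
eef_rot: [-3.141, 0.0, 0.25]
ft_force: [0.5, 0.6, -1.8]
finger_gap: 0.0488
grip_force: 62.3
```

Run:
```python
from h import *
import pickle
go(.568,.0185,.176)
c=cap('wrist');t=cap('top');s=cap('side'); pickle.dump((c,t,s),open('w5.pkl','wb'))
cv2.imwrite('pics/c5.png',np.vstack([np.hstack([cv2.resize(c['image'],(400,300)),cv2.resize(t['image'][120:230,180:326],(400,300))]),np.hstack([cv2.resize(s['image'][110:260,160:360],(400,300),interpolation=2),np.zeros((300,400,3),np.uint8)])])[...,::-1])
```

```text
units [-0.028  0.01   0.022] pos [0.5687 0.019  0.1766] rot [-3.141  0.     0.25 ] t 10.0
```

View pics/c5.png

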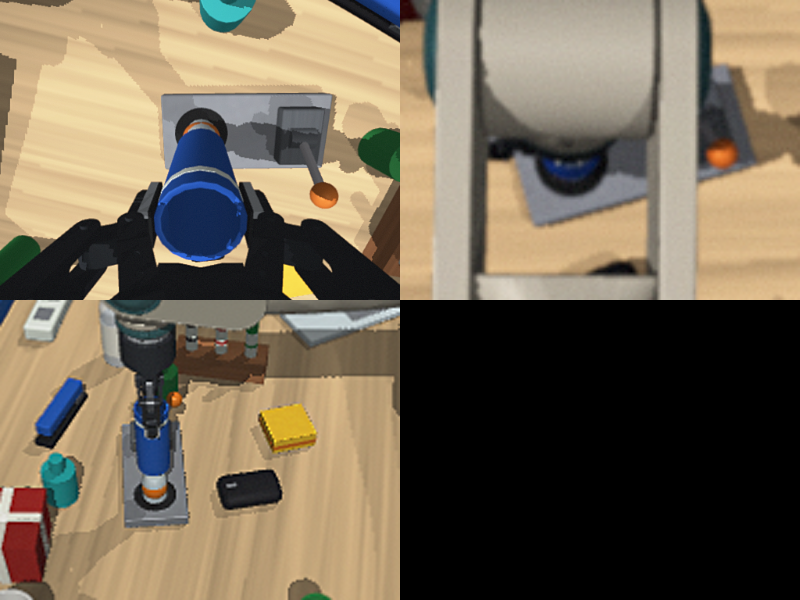

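Composite 5: the tube hangs above the spigot and the two nearly line up in both the wrist and side views. I'll put numbers on the offsets before pushing.

Run:
```python
from h import *
import pickle
c,t,s=pickle.load(open('w5.pkl','rb'))
def ext(c,lo,hi,rows,u0,u1):
    m=cv2.inRange(cv2.cvtColor(c['image'],cv2.COLOR_RGB2HSV),lo,hi)
    for r in rows:
        q=np.where(m[r,u0:u1])[0]+u0
        if len(q)>2: print(r,q.min(),q.max(),(q.min()+q.max())/2,end=' | ')
    print()
B=((100,110,30),(128,255,255));O=((5,140,90),(20,255,255)); D=((0,0,0),(180,255,45))
print('W blue');ext(c,*B,range(160,240,8),200,330)
print('W orange');ext(c,*O,range(150,175,2),200,320)
print('W collar');ext(c,*D,range(132,180,4),200,320)
print('S blue');ext(s,*B,range(170,200,3),215,260)
print('S orange');ext(s,*O,range(195,212,1),215,260)
print('S collar');ext(s,*D,range(198,216,2),215,260)
ax=[.5687,.019]
for z in (.15,.1,.07,.042,.0205): print(z,'W',np.round(proj(c,[*ax,z]),1),'S',np.round(proj(s,[*ax,z]),1))
```

```text
W blue
168 242 271 256.5 | 176 231 282 256.5 | 184 228 286 257.0 | 192 225 289 257.0 | 200 222 291 256.5 | 208 220 293 256.5 | 216 217 296 256.5 | 224 215 298 256.5 | 232 212 301 256.5 | 
W orange
158 247 268 257.5 | 160 242 272 257.0 | 162 239 274 256.5 | 164 238 276 257.0 | 166 236 278 257.0 | 168 235 279 257.0 | 170 234 280 257.0 | 172 234 280 257.0 | 
W collar
140 247 266 256.5 | 144 239 275 257.0 | 148 234 280 257.0 | 152 231 283 257.0 | 156 228 286 257.0 | 160 226 288 257.0 | 164 225 289 257.0 | 168 225 290 257.5 | 172 225 290 257.5 | 176 226 290 258.0 | 
S blue
170 229 244 236.5 | 173 227 244 235.5 | 176 228 244 236.0 | 179 228 244 236.0 | 182 228 244 236.0 | 185 228 244 236.0 | 188 229 244 236.5 | 191 229 244 236.5 | 194 230 243 236.5 | 197 233 239 236.0 | 
S orange
204 231 242 236.5 | 205 232 242 237.0 | 206 232 242 237.0 | 207 233 241 237.0 | 208 234 239 236.5 | 
S collar
202 230 245 237.5 | 204 228 246 237.0 | 206 227 247 237.0 | 208 228 247 237.5 | 210 228 246 237.0 | 212 230 244 237.0 | 214 233 240 236.5 | 
0.15 W [259.  223.6] S [235.7 178.1]
0.1 W [258.5 196.4] S [236.3 189.7]
0.07 W [258.3 184.9] S [236.6 196.3]
0.042 W [258.1 176.2] S [236.9 202.3]
0.0205 W [258.  170.5] S [237.2 206.7]
```

Alignment is good, with offsets under 1 mm. Pushing down now.

servo_tool(rows=[0,0,0.3,0,0,0,-1,0,0,0.3,0,0,0,-1,0,0,0.3,0,0,0,-1,0,0,0.3,0,0,0,-1,0,0,0.3,0,0,0,-1,0,0,0.3,0,0,0,-1,0,0,0,0,0,0,-1], grip_force=90)

```text
clock: 10.85
ee_pos: [0.5689, 0.0186, 0.1214]
eef_rot: [-3.141, 0.001, 0.25]
ft_force: [2.5, 0.9, -5.6]
finger_gap: 0.0484
grip_force: 93.4
```

servo_tool(rows=[0,0,0.2,0,0,0,-1,0,0,0.2,0,0,0,-1,0,0,0.1,0,0,0,-1,0,0,0,0,0,0,-1])

```text
clock: 11.25
ee_pos: [0.5692, 0.0184, 0.1076]
eef_rot: [3.141, -0.0, 0.25]
ft_force: [0.8, 0.5, 1.2]
finger_gap: 0.0487
grip_force: 93.9
```

servo_tool(rows=[0,0,0.1,0,0,0,-1,0,0,0,0,0,0,-1])

```text
clock: 11.45
ee_pos: [0.5694, 0.0183, 0.1051]
eef_rot: [3.141, -0.001, 0.25]
ft_force: [-0.2, 0.8, 4.9]
finger_gap: 0.0487
grip_force: 94.2
```

servo_tool(rows=[0,0,0.05,0,0,0,-1,0,0,0,0,0,0,-1])

```text
clock: 11.65
ee_pos: [0.5697, 0.0183, 0.1051]
eef_rot: [3.141, -0.002, 0.25]
ft_force: [-2.2, 0.0, 11.2]
finger_gap: 0.0486
grip_force: 94.9
```

servo_tool(rows=[0,0,0.04,0,0,0,-1,0,0,0,0,0,0,-1])

```text
clock: 11.85
ee_pos: [0.5699, 0.0184, 0.1051]
eef_rot: [3.141, -0.003, 0.25]
ft_force: [-5.1, 0.3, 17.3]
finger_gap: 0.048
grip_force: 95.5
```

It stopped dead at the expected home height. I'll release and check.

servo_tool(rows=[0,0,-0.06,0,0,0,-1,0,0,0,0,0,0,0.5,0,0,0,0,0,0,1,0,0,0,0,0,0,1,0,0,-1,0,0,0,1,0,0,-1,0,0,0,1,0,0,-1,0,0,0,1,0,0,-0.5,0,0,0,1,-1,0,0,0,0,0,-1,-1,0,0,0,0,0,-1,-1,0,0,0,0,0,-1,0,0,0,0,0,0,-1])

```text
clock: 13.05
ee_pos: [0.4795, -0.0043, 0.2078]
eef_rot: [-3.141, 0.002, 0.249]
ft_force: [-0.5, 0.3, 0.9]
finger_gap: 0.0281
grip_force: 0.0
```

Run:
```python
from h import *
import pickle
c=cap('wrist');t=cap('top');s=cap('side'); pickle.dump((c,t,s),open('w6.pkl','wb'))
go(.5,-.12,.08)
a=cv2.resize(s['image'][110:230,160:320],(400,300),interpolation=2); b=cv2.resize(c['image'],(400,300))
cv2.imwrite('pics/c6.png',np.hstack([a,b])[...,::-1])
def ext(c,lo,hi,rows,u0,u1):
    m=cv2.inRange(cv2.cvtColor(c['image'],cv2.COLOR_RGB2HSV),lo,hi)
    for r in rows:
        q=np.where(m[r,u0:u1])[0]+u0
        if len(q)>2: print(r,q.min(),q.max(),end=' | ')
    print()
ext(s,(100,110,30),(128,255,255),range(160,220,3),215,260)
for z in(.14,.02): print(z,proj(s,[.569,.0185,z]))
```

```text
units [-0.384  3.9    4.283] pos [ 0.4822 -0.0038  0.2085] rot [3.142 0.    0.25 ] t 13.2
175 233 238 | 178 229 243 | 181 228 244 | 184 228 243 | 187 229 242 | 190 228 244 | 193 229 244 | 196 229 244 | 199 229 244 | 202 230 245 | 205 229 245 | 208 230 244 | 211 232 242 | 
0.14 (np.float64(235.7367795724432), np.float64(180.37269721487317))
0.02 (np.float64(237.10949157275448), np.float64(206.68714944847923))
```

View pics/c6.png

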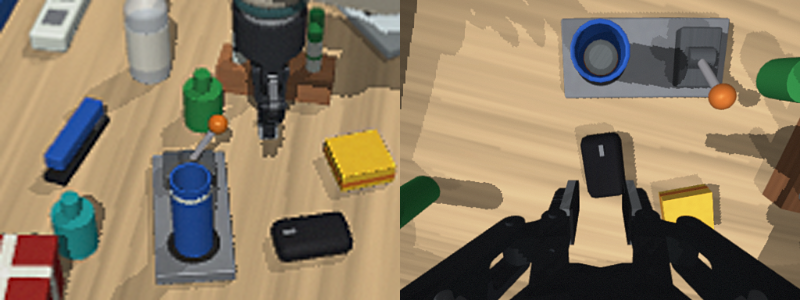

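Tube is home: its lower rim meets the plate at row 212 in the side view, and the spigot shows centred in the bore in the wrist view. The lever still leans to -x. Next, closed fingers go behind the knob.

servo_tool(rows=[-0.2,0.8,0,0,0,0,-1,-0.2,1,0,0,0,0,-1,0,1,0,0,0,0,-1,0,1,0.4,0,0,0,-1,0,0.1,1,0,0,0,-1,0,0,1,0,0,0,-1,0,0,1,0,0,0,-1,0,0,0.7,0,0,0,-1,0,0,0,0,0,0,-1])

```text
clock: 14.1
ee_pos: [0.4978, -0.1195, 0.0818]
eef_rot: [-3.138, 0.006, 0.25]
ft_force: [-1.0, 0.1, -0.3]
finger_gap: -0.0002
grip_force: 0.0
```

Run:
```python
from h import *
import pickle
c=cap('wrist');pickle.dump(c,open('w7.pkl','wb'))
go(.5024,-.1223,.085); print(arm.sense()['finger_gap'])
print([np.round(proj(c,p)) for p in([.5608,-.1089,.109],[.5024,-.1223,.085])]); print(blobs(c['image'],(5,150,100),(15,255,255)))
```

```text
units [ 0.091  0.108 -0.024] pos [ 0.499  -0.1198  0.0843] rot [-3.14e+00  3.00e-03  2.50e-01] t 14.15
-5.241575036370288e-05
[array([275., 125.]), array([267., 241.])]
[([233, 90, 72, 72, 3906], [268.6, 125.5])]
```

servo_tool(rows=[0.4,0,0,0,0,0,-1,0.4,0,0,0,0,0,-1,0.4,0,0,0,0,0,-1,0.4,0,0,0,0,0,-1,0.4,0,0,0,0,0,-1,0.4,0,0,0,0,0,-1,0.4,0,0,0,0,0,-1,0.4,0,0,0,0,0,-1,0.4,0,0,0,0,0,-1,0.2,0,0,0,0,0,-1,0,0,0,0,0,0,-1])

```text
clock: 15.25
ee_pos: [0.6108, -0.0918, 0.0868]
eef_rot: [3.141, -0.002, 0.251]
ft_force: [0.5, 1.0, -0.5]
finger_gap: -0.0001
grip_force: 0.0
```

servo_tool(rows=[0.15,0,0,0,0,0,-1,0.1,0,0,0,0,0,-1,0,0,0,0,0,0,-1])

```text
clock: 15.55
ee_pos: [0.6172, -0.0901, 0.086]
eef_rot: [3.141, -0.0, 0.25]
ft_force: [0.6, -0.2, 0.6]
finger_gap: -0.0003
grip_force: 0.1
```

servo_tool(rows=[0.1,0,0,0,0,0,-1,0.1,0,0,0,0,0,-1,0,0,0,0,0,0,-1])

```text
clock: 15.85
ee_pos: [0.6214, -0.0891, 0.0856]
eef_rot: [-3.141, 0.005, 0.25]
ft_force: [-9.1, -2.4, 4.2]
finger_gap: 0.0
grip_force: 4.9
```

Run:
```python
from h import *
s=cap('side'); t=cap('top'); B=[b for b in blobs(s['image'],(5,150,120),(17,255,255),10) if b[1][0]<260]; print(B)
piv=np.array([.5993,-.0976,.042]); d=np.array([.9689,.2474,0])
for q in(1.0,1.15,1.3,1.4): print(q,np.round(proj(s,piv+.08*(np.sin(q-.7)*d+np.cos(q-.7)*np.array([0,0,1]))),1))
```

```text
[([206, 65, 19, 2, 20], [215.1, 65.4]), ([248, 68, 23, 3, 26], [258.9, 69.5]), ([215, 159, 8, 8, 47], [218.3, 162.6])]
1.0 [227.1 158.6]
1.15 [223.7 159.8]
1.3 [220.6 161.3]
1.4 [218.7 162.5]
```

The knob is at (218,163) in the side view, which puts the lever at 1.4 on its stop. Next the marker.

servo_tool(rows=[-0.7,0,0,0,0,0,-1,-0.7,0,-0.4,0,0,0,-1,-0.1,0,-1,0,0,0,-1,0,0,-1,0,0,0,-1,0,0,-1,0,0,0,1,-0.55,0.97,-1,0,0,0,1,-0.55,0.97,-0.4,0,0,0,1,-0.55,0.97,0,0,0,0,1,-0.55,0.97,0,0,0,0,1,-0.55,0.97,0,0,0,0,1,-0.55,0.97,0,0,0,0,1,-0.55,0.97,0,0,0,0,1])

```text
clock: 17.15
ee_pos: [0.5173, -0.327, 0.23]
eef_rot: [3.141, -0.001, 0.25]
ft_force: [0.5, 0.2, -0.1]
finger_gap: 0.0851
grip_force: 0.0
```

servo_tool(rows=[0,0,0,0,0,0,1,0,0,0,0,0,0,1])

```text
clock: 17.35
ee_pos: [0.5176, -0.326, 0.2297]
eef_rot: [-3.141, -0.0, 0.249]
ft_force: [0.6, 0.3, 0.4]
finger_gap: 0.0854
grip_force: 0.0
```

Run:
```python
from h import *
import pickle
c=cap('wrist');pickle.dump(c,open('w8.pkl','wb')); save(c,'pics/w8.png')
go(.518,-.326,.101); print(np.round(proj(c,[.518,-.326,.145])))
for k in(((0,150,60),(5,255,255)),((174,150,60),(180,255,255))): print(blobs(c['image'],*k))
```

```text
units [-3.000e-03  2.500e-02  4.294e+00] pos [ 0.5179 -0.3253  0.2298] rot [-3.141 -0.     0.25 ] t 17.4
[259. 193.]
[([241, 167, 28, 39, 778], [254.0, 187.5])]
[]
```

View pics/w8.png

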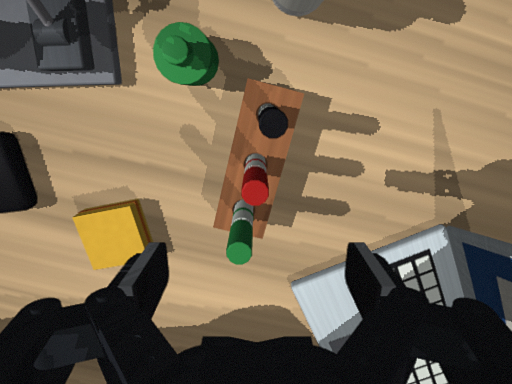

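The red marker's top is at (255,193), between black (271,122) and green (239,250), and centred between the fingers.

servo_tool(rows=[0,-0.1,0,0,0,0,0.2,0,0,0.5,0,0,0,0.2,0,0,1,0,0,0,0.2,0,0,1,0,0,0,0.2,0,0,1,0,0,0,0.2,0,0,0.5,0,0,0,0.2,0,0,0.2,0,0,0,-1,0,0,0,0,0,0,-1,0,0,0,0,0,0,-1,0,0,0,0,0,0,-1,0,0,0,0,0,0,-1], grip_force=40)

```text
clock: 18.5
ee_pos: [0.5173, -0.3231, 0.105]
eef_rot: [3.14, -0.001, 0.25]
ft_force: [-0.5, -0.4, -0.3]
finger_gap: 0.0209
grip_force: 39.0
```

servo_tool(rows=[0,0,-0.5,0,0,0,-1,0,0,-1,0,0,0,-1,0,0,-1,0,0,0,-1,0,0,-1,0,0,0,-1,0,0,-1,0,0,0,-1,0,0,-0.7,0,0,0,-1,0,0,0,0,0,0,-1])

```text
clock: 19.2
ee_pos: [0.5177, -0.3234, 0.2654]
eef_rot: [3.135, -0.006, 0.25]
ft_force: [-0.0, 0.2, -0.3]
finger_gap: 0.0213
grip_force: 39.5
```

Run:
```python
from h import *
go(.569,.0185,.26); print(arm.sense()['finger_gap'])
```

```text
units [  4.475 -10.619   0.137] pos [ 0.5177 -0.3234  0.2654] rot [ 3.135 -0.006  0.25 ] t 19.2
0.02134686166762344
```

servo_tool(rows=[0.37,-0.88,0,0,0,0,-1,0.37,-0.88,0,0,0,0,-1,0.37,-0.88,0,0,0,0,-1,0.37,-0.88,0,0,0,0,-1,0.37,-0.88,0,0,0,0,-1,0.37,-0.88,0,0,0,0,-1,0.37,-0.88,0,0,0,0,-1,0.37,-0.88,0,0,0,0,-1,0.37,-0.88,0,0,0,0,-1,0.37,-0.88,0,0,0,0,-1,0.37,-0.88,0,0,0,0,-1,0.37,-0.88,0,0,0,0,-1])

```text
clock: 20.4
ee_pos: [0.5671, 0.0183, 0.2588]
eef_rot: [-3.141, 0.002, 0.25]
ft_force: [0.1, 0.4, -0.1]
finger_gap: 0.0208
grip_force: 39.5
```

servo_tool(rows=[0,0,0,0,0,0,-1,0,0,0,0,0,0,-1])

```text
clock: 20.6
ee_pos: [0.5672, 0.0173, 0.259]
eef_rot: [-3.142, 0.001, 0.251]
ft_force: [0.3, -0.5, 0.7]
finger_gap: 0.0211
grip_force: 39.5
```

Run:
```python
from h import *
import pickle
c=cap('wrist');s=cap('side')
go(.569,.0185,.16); print(arm.sense()['finger_gap'])
cv2.imwrite('pics/c9.png',np.hstack([cv2.resize(s['image'][90:240,140:340],(400,300),interpolation=2),cv2.resize(c['image'],(400,300))])[...,::-1])
```

```text
units [ 0.075 -0.057  3.311] pos [0.5673 0.0163 0.2593] rot [3.141e+00 1.000e-03 2.490e-01] t 20.7
0.0210590894032838
```

View pics/c9.png

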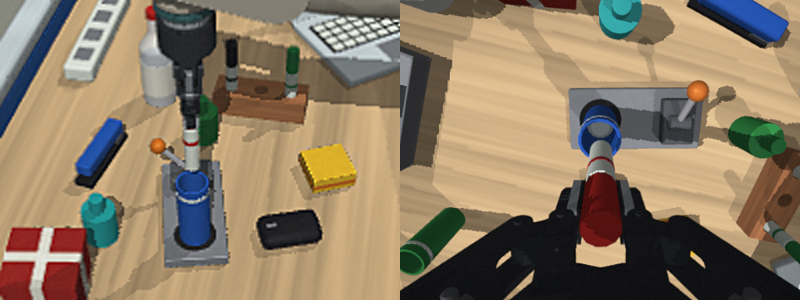

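The marker hangs upright above the tube's mouth, and the lever is thrown to +x. Lowering it in.

servo_tool(rows=[0.07,-0.06,0.3,0,0,0,-1,0,0,0.5,0,0,0,-1,0,0,0.6,0,0,0,-1,0,0,0.6,0,0,0,-1,0,0,0.6,0,0,0,-1,0,0,0.4,0,0,0,-1,0,0,0.2,0,0,0,-1,0,0,0,0,0,0,-1])

```text
clock: 21.5
ee_pos: [0.5687, 0.0192, 0.1626]
eef_rot: [-3.141, 0.002, 0.25]
ft_force: [-0.1, -0.6, -0.4]
finger_gap: 0.0208
grip_force: 39.5
```

servo_tool(rows=[0,0,0.06,0,0,0,-1,0,0,0,0,0,0,-0.3,0,0,0,0,0,0,0,0,0,0,0,0,0,0.3,0,0,-0.5,0,0,0,0.3,0,0,-1,0,0,0,0.3,0,0,-1,0,0,0,0.3,0,0,-1,0,0,0,0.3,-1,0,0,0,0,0,0.3,-1,0,0,0,0,0,0.3,-1,0,0,0,0,0,0.3,0,0,0,0,0,0,0.3])

```text
clock: 22.7
ee_pos: [0.4801, -0.0034, 0.269]
eef_rot: [3.141, -0.002, 0.249]
ft_force: [-0.5, -0.1, 0.9]
finger_gap: 0.0554
grip_force: 0.0
```

Run:
```python
from h import *
c=cap('wrist');s=cap('side'); go(.5,0,.26)
cv2.imwrite('pics/c10.png',np.hstack([cv2.resize(s['image'][90:360,140:340],(400,540)),np.pad(cv2.resize(c['image'],(400,300)),((0,240),(0,0),(0,0)))])[...,::-1])
```

```text
units [0.6   0.052 0.286] pos [ 0.4821 -0.0029  0.2685] rot [ 3.141e+00 -3.000e-03  2.500e-01] t 22.8
```

View pics/c10.png

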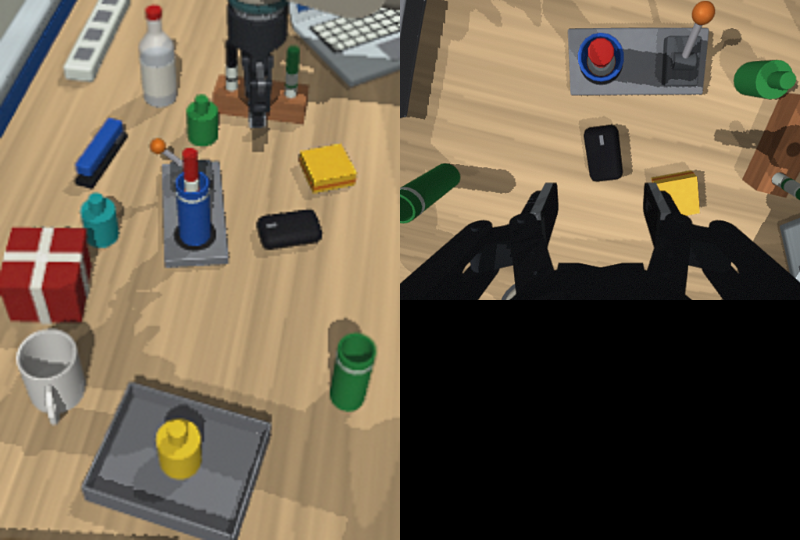

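The red marker stands in the seated tube, the lever is locked, the cap is in the tray, and the gripper is clear of everything. Handing in.

```bash
python3 -c "
from workcell import arm
print(arm.close_job())"
```

```text
the job is handed in; nothing more can be done
None
```

The job is handed in at about 23 s of the 72 s allowed: in the last pictures the cap stands in the tray, the tube is home on the spigot with the lever locked, the red marker stands in the tube and the gripper is clear; no verdict came back.

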